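# Set the rear leg of a picture easel and shut its cam lever

## Robot

A 6-joint arm with a two-finger parallel gripper is mounted at the origin on the work surface. World frame = base frame: x ahead of the robot, y to its left, z up, the work surface at z = 0. Lengths are in m, angles in rad, forces in N, time in s.
With the tool pointing down it reaches from about 0.35 to 0.925 m from the base axis. Payload 6.4 kg.
Tool frame: the origin (TCP) lies between the finger pads; the fingertips stand 11 mm ahead of it and the grasp point (between the pads) lies 8 mm behind it; z points along the fingers, y is the line along which they close (so a half turn about z gives the same grasp; the last joint's range is limited). The gripper opens to 85 mm and grips with 20 to 120 N. Pads are 22 mm wide; open, the fingers measure 114 mm over their backs; the gripper's body (76 mm by 85 mm) begins 54 mm behind the grasp point. The pads swing forward as they close: fully open they stand 13 mm farther back than shut.
Start: joints at [-1.401, 0.245, 1.558, -0, 1.339, -0.174], TCP at [0.219, -0.612, 0.242] pointing down, gripper open.
Joint ranges: [-3.13, 3.13], [-1.02, 2.26], [0.13, 2.54], [-0.95, 4.09], [0.21, 2.88], [-2.74, 2.74]. Speed limits (rad/s): [2.57, 2.57, 3.14, 3.14, 3.14, 3.14].

## Interface

Orientations are given as a unit quaternion [w, x, y, z].
In Python, from rig import env gives the robot as it stands.
- The arm moves only by the shell command python3 -m pendant 'ROWS'. ROWS is a JSON object of lists of equal length, an entry for each row: "travel": the shift along the world's x, y, z in mm, a list of three; "yaw": the turn about the world's z in degrees; "claw": the finger opening in mm, from 0 to 85.4. A call has 1 to 12 rows; each row is the pose to reach, as a shift and turn from the pose commanded when the call began; what a row does not reach only later rows make up. A row lasts 1/10 s, in which the tool goes at most 50 mm and 8.59 degrees, less where a joint would pass 70% of its speed; a pose out of reach is approached as far as the arm can. A call with a gripper value outside its range is refused whole. The fingers move at their own pace and stop on an object; the grip force is fixed at half the most. Time passes only in rows, so rows that repeat a pose let the fingers close. It gives the time, the measured TCP pose, the force, the opening and the grip force at its end, in the units of the state.
- env.observe(): the state, without advancing time (a new reading comes with each control period).
- env.read_camera(name): name is "side" or "top" or "wrist"; returns a dict with "img" (384x512x3 uint8, red, green, blue), "vfov" (degrees; the focal length in pixels is half the picture's height over the tangent of half this angle, whatever the lens; pixels are square), "cx", "cy" (the principal point, pixels), "rvec" (rotation vector, rad) and "tvec" (3), from world to camera coordinates, as OpenCV has them; the wrist camera has in their place "tool_from_camera" (4x4, takes a point from camera to tool coordinates, whose origin is the TCP and whose axes are the flange's). Camera axes: x right, y down, z forward; pixel columns grow to the right and rows downward; lengths in m; the calibration is good to about 2 mm. A picture is of the moment at which its call begins: read the wrist's pose just before it. There is no depth.
- env.hand_in(): hands the job in; it is judged then, once.
The state is a dict: "t": time; "joint_pos": joint angles; "qvel": joint speeds; "tau": joint torques, N m; "ee_pos": TCP position; "tcp_rot": TCP orientation; "ft_force": force on the tool from outside, world axes, zero at the start; "torque": the same for the moment, N m; "finger_gap": opening from 0.0 (shut) to 1.0 (fully open); "grip_force": force on a finger pad.
Only numpy, scipy, OpenCV 4.12 (cv2) and the standard library are available. Lean on these libraries where they do the work, as an engineer would, in place of code of your own. Each camera call takes 0.05 s, during which the arm holds its last target. There are 200 camera calls.

## Task

The picture easel lies face down with its rear leg loose: the sliding half of that leg runs back in by itself whenever it is not held. Take hold lightly over the leg's black collar and the red cam lever standing open on its side, without shutting it yet, draw the leg out until the leading edge of the collar just meets the blue band, and, holding it there, squeeze the lever fully shut. Finish still gripping the collar and the shut lever, with the leg at the band, and leave the candle, the bowl and the picture where they are.

Things in the scene. Friction and masses are not known exactly. Their poses are not given: they have to be found in the camera images.
- easel: Wooden table easel lying face down, too heavy to shift: two flat splayed front legs 430 mm long, 16 mm high. Origin: on the table under the rear leg's hinge at its head; z up. The rear leg rises from the hinge (50 mm up) straight over this +x axis, 20 degrees above the table, held by a locked brass stay. Its fixed half is a bar 12 mm wide, 22 mm high, 345 mm long.
- rear_leg: Sliding half of the rear leg: a darker bar 12 by 22 mm by the fixed bar, rubber foot 290 mm from this origin. Origin: the collar's centre. x points out along the leg (to the foot, 20 degrees upwards), y sideways to the lever's side, z square to the leg, up. Slides along x only, 0 to 130 mm from its inner stop, where it starts; 2 N draws it out, and it runs back in unless held or clamped.
- collar_mid (a point): Centre of the black collar of the sliding leg, embracing both bars: 40 mm long (x), 32 mm across (y), 30 mm high (z) in rear_leg's axes. Across collar and lever together: 64 mm with the lever at 0.75 rad, 57 mm at 0.5, 48 mm at 0.25, 40 mm shut (from the collar's side at y = -16 mm to the shut lever's outside at y = +24 mm).
- collar_edge (a point): Leading edge of the collar, 20 mm along the leg's +x from the collar's centre, at the top of the fixed bar.
- band: Blue marker band, 10 mm long, tight round the fixed bar, 40 to 100 mm ahead of the collar's edge at the start; it does not slip. x points out along the leg like rear_leg's. Origin on the leg's centre line at the band's near edge, the one facing the collar.
- band_edge (a point): Near edge of the blue band, at the top of the fixed bar: the length mark, where the collar's leading edge (collar_edge) must stop.
- lever (a joint): Red cam lever's angle, rad: 0 shut flat on the collar's side, 0.75 widest open (starts 0.6 to 0.75). Its pin runs along the leg, low on the collar's +y side (y 21, z -8 mm from the collar's centre). Stiff, stays where put: squeezing it at the free edge takes 6 to 15 N, near the end 20 N. Above 0.4 rad the leg runs freely; shut, it clamps the leg.
- lever_tip (a point): Middle of the red lever's free edge, 34 mm from its pin. The lever is a plate 30 mm along the leg, 5 mm thick and 38 mm long that stands up from its pin and leans out sideways; its rounded free edge, the top one, is polished and slips under a finger.
- candle: Black candle tumbler, 72 mm across, 84 mm high; origin at the centre of its underside. Leave alone.
- bowl: White ceramic bowl, 110 mm across, 45 mm high; origin at the centre of its underside. Leave alone.
- picture: Small framed picture lying flat, 150 by 200 by 15 mm; origin at the centre of its underside. Leave alone.

How it is judged:
On the way, in this order (a step that is already met when the one before it is completed fails the run):
1. the leg is drawn out to the band and held there with the lever still open (x of collar_edge in the frame of band between -0.006 and 0.006 m and value of joint lever above 0.3 rad and contact force between the fingers and rear_leg above 1 N), for 0.2 s.
2. the lever is squeezed shut with the leg held at the band (x of collar_edge in the frame of band between -0.006 and 0.006 m and value of joint lever below 0.08 rad and contact force between the fingers and rear_leg above 5 N), for 0.2 s.
At the end, for the whole second after the job is handed in: The collar's leading edge is within 5 mm of the blue band's near edge, the lever is shut (under 0.08 rad), the leg is still, and the fingers still grip across collar and lever, pressing each with more than 4 N; candle, bowl and picture are where they were (x of collar_edge in the frame of band between -0.005 and 0.005 m and value of joint lever below 0.08 rad and contact force between the fingers and rear_leg_c2 above 4 N and contact force between the fingers and lever above 4 N and linear speed of rear_leg below 0.01 m/s); the arm keeps its last pose, push and grip.
It fails at once if the lever was shut while the leg was more than 12 mm off the band (value of joint lever below 0.15 rad and (x of collar_edge in the frame of band below -0.012 m or x of collar_edge in the frame of band above 0.012 m)).
It fails at once if the candle, the bowl or the picture was disturbed (moved over 20 mm or tipped) (distance of any of candle, bowl, picture from where it was at the start of the episode above 0.02 m or angle between candle's own z axis and vertical above 0.3 rad).
It also fails if it takes over 38 s, if anything falls off the work surface, if the arm or the gripper's body presses on something with over 40 N, if the wrist force passes 120 N, or if a joint passes its speed limit or range.

## Working session

There is one attempt and no reset: what is moved stays moved. The work goes in short steps, Python scripts to look and compute and a shell command to move; the robot and the scene stay as the last step left them, time stands still between calls to the robot, and variables do not carry over. Pictures are saved under pics/ and viewed, at most 10 in all, crops included, and the job is handed in when it is done.

```bash
mkdir -p pics; ls
cat > h.py <<'E'
import numpy as np,cv2
from rig import env
def cam(n):
    s=env.observe(); c=env.read_camera(n); im=c["img"]; f=im.shape[0]/2/np.tan(np.radians(c["vfov"])/2)
    K=np.array([[f,0,c["cx"]],[0,f,c["cy"]],[0,0,1]])
    if "rvec" in c and c["rvec"] is not None:
        R=cv2.Rodrigues(np.array(c["rvec"],float))[0]; t=np.array(c["tvec"],float).ravel()
    else:
        w,x,y,z=s["tcp_rot"]
        from scipy.spatial.transform import Rotation as Ro
        T=np.eye(4);T[:3,:3]=Ro.from_quat([x,y,z,w]).as_matrix();T[:3,3]=s["ee_pos"]
        W=np.linalg.inv(T@np.array(c["tool_from_camera"])); R=W[:3,:3];t=W[:3,3]
    return im,K,R,t
def save(n,im,crop=None,s=1):
    if crop: im=im[crop[1]:crop[3],crop[0]:crop[2]]
    cv2.imwrite("pics/"+n+".png",cv2.resize(im[:,:,::-1],None,fx=s,fy=s,interpolation=cv2.INTER_CUBIC))
def ray(K,R,t,uv):
    d=R.T@np.linalg.inv(K)@np.array([uv[0],uv[1],1.]); return -R.T@t,d/np.linalg.norm(d)
def tri(c1,uv1,c2,uv2):
    o1,d1=ray(*c1,uv1);o2,d2=ray(*c2,uv2)
    s=np.linalg.lstsq(np.stack([d1,-d2],1),o2-o1,rcond=None)[0]
    a,b=o1+s[0]*d1,o2+s[1]*d2; return (a+b)/2,np.linalg.norm(a-b)
def plane(c,uv,z):
    o,d=ray(*c,uv); return o+d*(z-o[2])/d[2]
def proj(c,p):
    q=c[0]@(c[1]@np.asarray(p,float)+c[2]); return q[:2]/q[2]
def blobs(im,kind):
    h=cv2.cvtColor(im,cv2.COLOR_RGB2HSV)
    if kind=="red": m=cv2.inRange(h,(0,150,60),(8,255,255))|cv2.inRange(h,(172,150,60),(180,255,255))
    else: m=cv2.inRange(h,(100,120,50),(130,255,255))
    cs,_=cv2.findContours(m,cv2.RETR_EXTERNAL,cv2.CHAIN_APPROX_NONE)
    return [c[:,0,:] for c in sorted(cs,key=cv2.contourArea,reverse=True) if cv2.contourArea(c)>8]
E
python3 - <<'E'
from h import *
ims=[]
for n in("side","top","wrist"):
    im,*c=cam(n);ims.append(im);save(n,im,s=1.5)
    print(n,c[0][0,0],(-c[1].T@c[2]).round(3),c[1].round(2).tolist())
    for k in("red","blue"):
        for b in blobs(im,k)[:3]: print(k,len(b),cv2.minAreaRect(b))
print(env.observe())
E
```

```text
pics
side 396.5204313575878 [0.53  0.646 0.621] [[-1.0, -0.06, 0.01], [-0.05, 0.77, -0.64], [0.03, -0.64, -0.77]]
red 53 ((239.9000244140625, 119.20001220703125), (20.57182502746582, 13.86362075805664), 26.56505012512207)
red 55 ((24.195941925048828, 101.42567443847656), (5.696134567260742, 23.249526977539062), 35.53767776489258)
red 49 ((38.9054069519043, 80.43242645263672), (4.998648643493652, 21.273317337036133), 35.53767395019531)
blue 13 ((256.5, 89.5), (3.0, 5.0), 90.0)
top 346.49069920666625 [0.497 0.188 0.759] [[0.03, -1.0, -0.03], [-1.0, -0.02, -0.09], [0.09, 0.03, -1.0]]
red 61 ((357.5, 163.0), (16.0, 17.0), 90.0)
blue 17 ((396.5, 177.5), (5.0, 5.0), 90.0)
wrist 275.9459231169238 [ 0.287 -0.587  0.372] [[0.34, -0.94, -0.0], [-0.9, -0.32, 0.28], [-0.27, -0.09, -0.96]]
{'t': 0.15, 'joint_pos': array([-1.40111807e+00,  2.45659942e-01,  1.55872986e+00, -2.21538377e-05,
        1.33872189e+00, -1.74078478e-01]), 'qvel': array([ 0.00047184, -0.00245776, -0.00572535,  0.00074432, -0.00295414,
        0.00010582]), 'tau': array([ 6.17057649e-04, -4.29986823e+01, -3.26552975e+01, -1.46859948e-04,
        3.56643410e-03,  1.06099654e-05]), 'ee_pos': array([ 0.21900979, -0.61155199,  0.24143166]), 'tcp_rot': array([-7.59540019e-04,  9.85264521e-01,  1.71035806e-01, -9.10697307e-06]), 'ft_force': array([-0.03731989, -0.35152699, -0.09428485]), 'torque': array([-0.02570943, -0.05108477, -0.00975491]), 'grip_force': 0.0, 'finger_gap': 0.9980254630542439}
```

View pics/side.png

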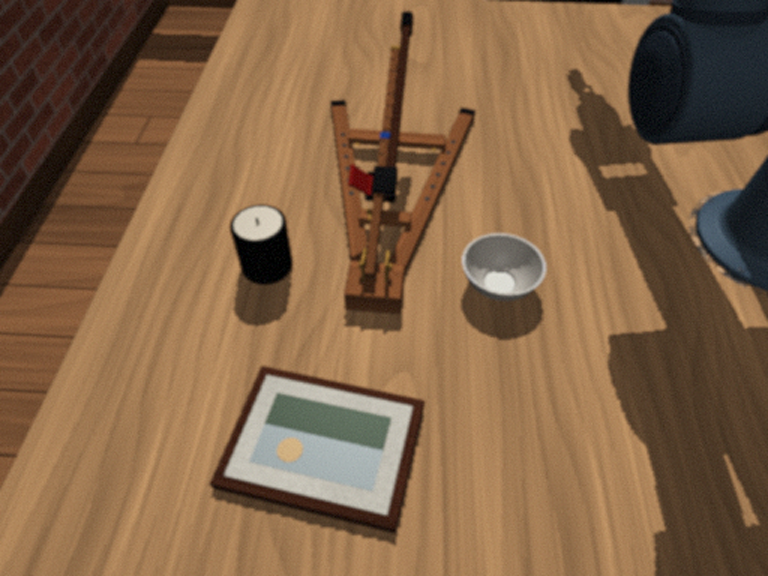

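View pics/top.png

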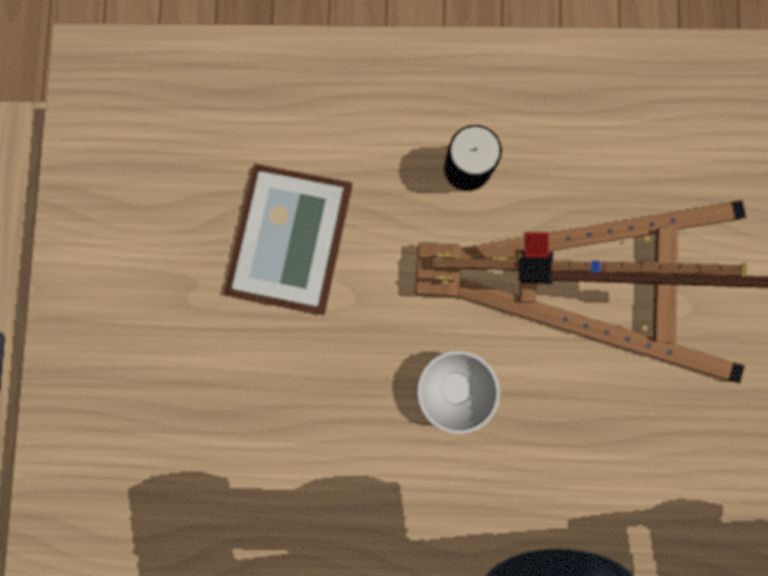

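The side view shows the easel with its rear leg pointing away (−y), the black collar near (385,182) in the 1.5x picture, the lever at (358,180) and the band at (385,135). In the top view they are at (536,268), (537,245) and (596,267). The lever is on the +x side. I'll triangulate these coarsely next.

Run:
```python
from h import *
a,*A=cam("side");b,*B=cam("top")
for k in("red","blue"):
    p=blobs(a,k)[0].mean(0);q=blobs(b,k)[0].mean(0);print(k,p,q,tri(A,p,B,q))
# collar top black face
def blk(im,roi):
    x0,y0,x1,y1=roi;m=(im[y0:y1,x0:x1].max(2)<38).astype(np.uint8)
    n,l,s,c=cv2.connectedComponentsWithStats(m);i=1+s[1:,4].argmax();return s[i]+np.array([x0,y0,0,0,0]),c[i]+[x0,y0]
sa,ca=blk(a,(235,100,280,145));sb,cb=blk(b,(335,155,385,200))
print(sa,ca,sb,cb,tri(A,ca,B,cb))
# leg direction: sliding bar tip in both views (foot)
print("foot",tri(A,(406/1.5,18/1.5),B,(767/1.5,281/1.5)))
# fixed bar outer end/ hinge rows in top view on plane
print("hinge",plane(B,(440/1.5,265/1.5),.05), "end",plane(B,(742/1.5,270/1.5),.17))
save("crops",np.hstack([a[70:150,210:290],b[140:220,330:410]]),s=4.5)
```

```text
red [239.83018868 119.66037736] [357.51666667 163.26666667] (array([0.5999523 , 0.01852739, 0.09365098]), np.float64(0.0016087295147440752))
blue [256.69230769  89.61538462] [396.44444444 177.77777778] (array([ 0.56986739, -0.04427593,  0.12311808]), np.float64(0.0007150380976511975))
[244 111  20  24 300] [256.04666667 121.53333333] [346 171  22  18 322] [356.30434783 179.67080745] (array([0.56753881, 0.02049362, 0.09236877]), np.float64(3.4035368640319e-05))
foot (array([ 0.54856815, -0.18107054,  0.22098578]), np.float64(0.001456362039362836))
hinge [0.57516288 0.13789123 0.05      ] end [ 0.56428627 -0.18918313  0.17      ]
```

View pics/crops.png

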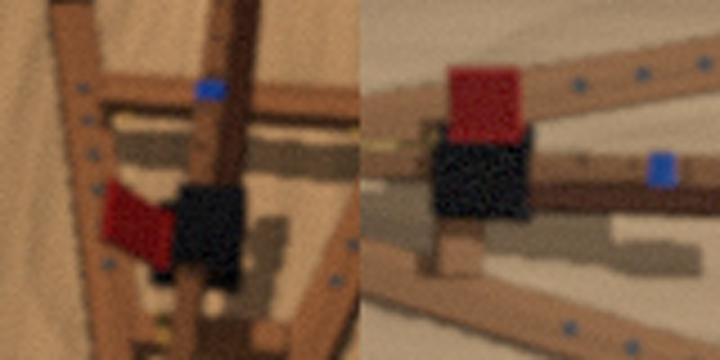

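```bash
python3 -m pendant '{"travel":[[0,0,50],[40,70,100],[80,140,120],[120,210,120],[140,250,120],[170,290,120],[190,330,120],[210,370,120],[230,410,120],[250,450,120],[270,480,120],[280,500,120]],"yaw":[0,8,16,24,32,40,48,56,64,68.4,68.4,68.4],"claw":[85,85,85,85,85,85,85,85,85,85,85,85]}' && python3 -m pendant '{"travel":[[20,40,0],[40,80,-20],[60,110,-50],[76,132,-80],[76,132,-110],[76,132,-110]],"yaw":[0,0,0,0,0,0],"claw":[85,85,85,85,85,85]}'
python3 - <<'E'
from h import *
im,*C=cam("wrist");save("w1",im,s=1.5);s=env.observe();print(s["t"],s["ee_pos"],s["tcp_rot"],s["joint_pos"])
for p in((.567,.0205,.092),(.6,.0185,.094),(.57,-.044,.123)):print(proj(C,p))
for k in("red","blue"):
    for b in blobs(im,k)[:2]:print(k,cv2.boxPoints(cv2.minAreaRect(b)).round(1).tolist())
E
```

```text
t: 1.45
ee_pos: [0.4828, -0.1408, 0.3622]
tcp_rot: [0.0, 0.719, 0.695, 0.0]
ft_force: [1.1, -1.5, -0.8]
finger_gap: 0.996
grip_force: 0.0
t: 2.05
ee_pos: [0.5556, -0.0094, 0.2468]
tcp_rot: [-0.004, 0.718, 0.696, -0.003]
ft_force: [-0.9, -0.1, -1.0]
finger_gap: 0.992
grip_force: 0.0
2.1 [ 0.55696807 -0.010255    0.24992909] [-0.00207712  0.71855219  0.69546854 -0.00139585] [-2.21917677e-01  2.43578546e-02  1.78744768e+00 -6.11976064e-05
  1.33479191e+00 -1.89256462e-01]
[264.21844109 151.97953962]
[296.37201999 153.22039853]
[269.51095825 221.23684594]
red [[282.0, 134.0], [313.0, 134.0], [313.0, 168.0], [282.0, 168.0]]
red [[261.0, 181.0], [263.0, 181.0], [263.0, 195.0], [261.0, 195.0]]
blue [[265.0, 216.0], [277.0, 216.0], [277.0, 225.0], [265.0, 225.0]]
```

View pics/w1.png

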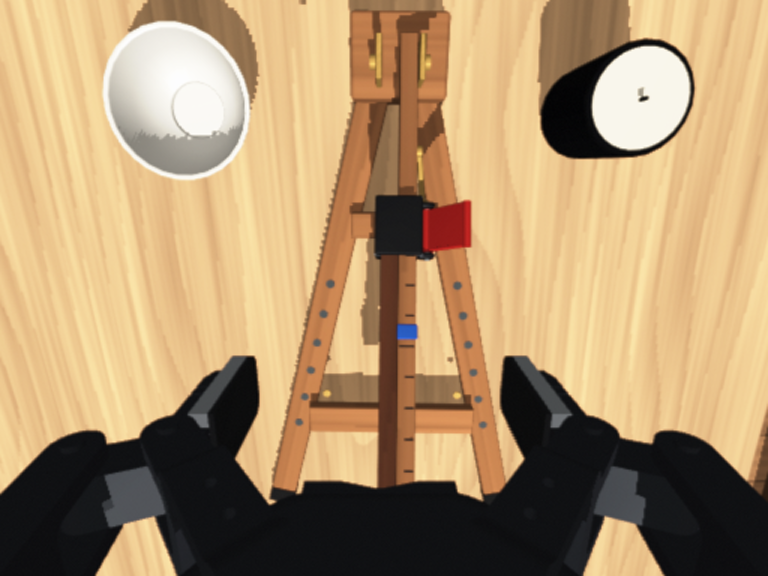

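The wrist view shows the collar's top face at about (376–423, 195–256) in the 1.5x picture. The lever is at (447,226), the band's near edge at row 325, and the leg is nearly vertical in the image. I'll take a second wrist view for triangulation.

```bash
cat > m.py <<'E'
from h import *
def meas(im,C,roi):
    x0,y0,x1,y1=roi;g=cv2.resize(im[y0:y1,x0:x1],None,fx=4,fy=4,interpolation=cv2.INTER_CUBIC)
    m=(g.max(2)<60).astype(np.uint8);n,l,s,c=cv2.connectedComponentsWithStats(m);i=1+s[1:,4].argmax()
    X,Y,W,H,_=s[i]; f=lambda u,v:((u-.5)/4+x0-.375,(v-.5)/4+y0-.375)
    # bottom edge of black along the fixed bar/left columns
    h=cv2.cvtColor(g,cv2.COLOR_RGB2HSV);mb=cv2.inRange(h,(100,120,50),(130,255,255));ys,xs=np.where(mb)
    r=(l==i); cols=[np.where(r[:,k])[0] for k in range(X+W//4,X+W//2)]
    bot=np.median([q.max()+1 for q in cols]);top=np.median([q.min() for q in cols])
    rows=[np.where(r[k])[0] for k in range(int(top+H*.3),int(top+H*.7))]
    L=np.median([q.min() for q in rows])
    # right edge : black until red starts
    out=dict(left=f(L,(top+bot)/2),lead=f(X+W*.4,bot),back=f(X+W*.4,top),box=[f(X,Y),f(X+W,Y+H)])
    if len(ys): out.update(band_near=f(xs.mean()+.5,np.percentile(ys,1)),band_far=f(xs.mean()+.5,np.percentile(ys,99)+1),bw=(f(xs.min(),0)[0],f(xs.max()+1,0)[0]))
    return out
E
cat > a.py <<'E'
from m import *
im,*C=cam("wrist");o=meas(im,C,(235,115,290,240));np.save("v1.npy",np.array([C,o],dtype=object),allow_pickle=True);print(o)
E
python3 a.py;python3 -m pendant '{"travel":[[20,40,0],[20,75,0],[20,75,0],[20,75,0],[20,75,0]],"yaw":[0,0,0,0,0],"claw":[85,85,85,85,85]}'
python3 - <<'E'
from m import *
im,*C=cam("wrist");save("w2",im,s=1.5)
C1,o1=np.load("v1.npy",allow_pickle=True)
print("pred",[proj(C,p).round() for p in((.567,.0205,.092),(.57,-.044,.123))])
u=proj(C,(.567,.0205,.1)).astype(int);v=proj(C,(.57,-.044,.123)).astype(int)
o=meas(im,C,(max(u[0]-28,0),max(min(u[1],v[1])-35,0),u[0]+26,max(u[1],v[1])+22));print(o)
for k in("left","lead","back","band_near","band_far"):print(k,tri(C1,o1[k],C,o[k]))
np.save("v2.npy",np.array([C,o],dtype=object),allow_pickle=True);print(env.observe()["ee_pos"])
E
```

```text
{'left': (np.float64(247.5), np.float64(148.375)), 'lead': (np.float64(263.15), np.float64(168.0)), 'back': (np.float64(263.15), np.float64(128.75)), 'box': [(np.float64(247.25), np.float64(128.25)), (np.float64(287.0), np.float64(170.75))], 'band_near': (np.float64(268.6806711758585), np.float64(213.75)), 'band_far': (np.float64(268.6806711758585), np.float64(223.25)), 'bw': (np.float64(262.25), np.float64(275.25))}
t: 2.65
ee_pos: [0.5788, 0.0631, 0.2536]
tcp_rot: [0.001, 0.719, 0.695, 0.001]
ft_force: [-0.2, -0.9, -0.2]
finger_gap: 1.001
grip_force: 0.0
pred [array([243., 215.]), array([248., 281.])]
{'left': (np.float64(230.0), np.float64(215.125)), 'lead': (np.float64(244.1), np.float64(233.5)), 'back': (np.float64(244.1), np.float64(196.75)), 'box': [(np.float64(229.5), np.float64(196.75)), (np.float64(266.0), np.float64(233.5))], 'band_near': (np.float64(248.61054735547356), np.float64(276.0)), 'band_far': (np.float64(248.61054735547356), np.float64(284.75)), 'bw': (np.float64(242.5), np.float64(254.75))}
left (array([0.55236161, 0.02432054, 0.09991418]), np.float64(0.0006052793123141635))
lead (array([0.56745504, 0.00513145, 0.10749363]), np.float64(0.0003180007507859075))
back (array([0.56873836, 0.04289055, 0.0932725 ]), np.float64(0.0002885288828829855))
band_near (array([ 0.57119813, -0.03805837,  0.1234454 ]), np.float64(0.0003031693572270343))
band_far (array([ 0.5708898 , -0.04705555,  0.12631398]), np.float64(0.00032776212827980567))
[0.57861689 0.06300614 0.25319894]
```

View pics/w2.png

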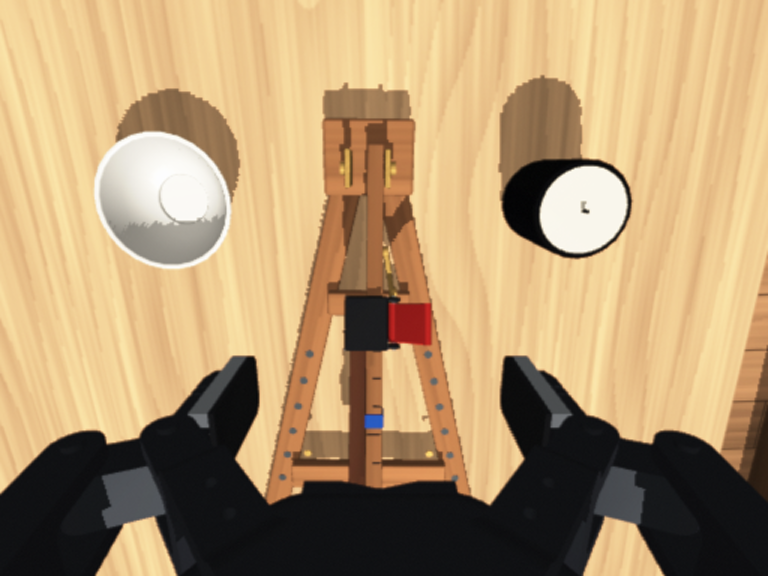

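Collar centre is about (0.5684, 0.019, 0.0863) and the gap to the band is about 46 mm along the leg. The second view agrees: collar top at about (345–390, 296–350), band near edge at row 414. I'll descend next.

```bash
python3 -m pendant '{"travel":[[4,-20,-30],[4,-44,-60],[4,-44,-100],[4,-44,-130],[4,-44,-150],[4,-44,-160],[4,-44,-167],[4,-44,-167],[4,-44,-167],[4,-44,-167]],"yaw":[0,0,0,0,0,0,0,0,0,0],"claw":[85,85,85,85,85,85,85,85,85,85]}'
python3 - <<'E'
from h import *
im,*C=cam("wrist");save("w3",im,s=1.5);s=env.observe();print(s["ee_pos"],s["ft_force"])
for k in("red","blue"):
    for b in blobs(im,k)[:2]:print(k,cv2.boundingRect(b))
E
```

```text
t: 3.7
ee_pos: [0.5832, 0.0201, 0.0864]
tcp_rot: [0.001, 0.719, 0.695, 0.001]
ft_force: [0.7, -0.8, 0.0]
finger_gap: 0.992
grip_force: 0.0
[0.58303233 0.02014874 0.08624344] [-0.17242629  0.54883946  0.46273766]
red (255, 227, 68, 74)
red (198, 306, 5, 14)
```

View pics/w3.png

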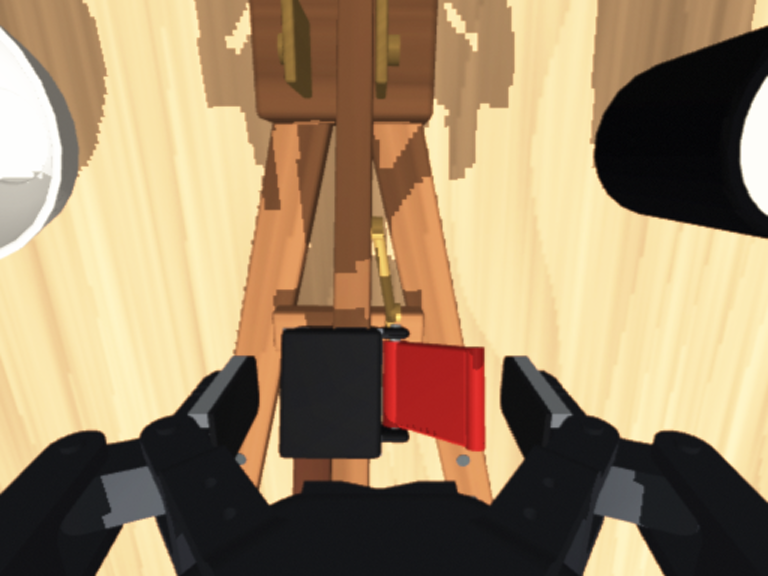

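The open fingers (inner faces at columns 258 and 502) straddle the collar (280–382) and the lever (tip at 485). Next is a light close in steps.

```bash
for i in 1; do python3 -m pendant '{"travel":[[0,0,0],[0,0,0],[0,0,0],[0,0,0],[0,0,0]],"yaw":[0,0,0,0,0],"claw":[70,65,63,63,63]}'; done; python3 -m pendant '{"travel":[[0,0,0],[0,0,0],[0,0,0]],"yaw":[0,0,0],"claw":[60,60,60]}'
python3 - <<'E'
from h import *
im,*C=cam("wrist")
for b in blobs(im,"red")[:2]:print(cv2.boundingRect(b))
np.save("w4.npy",im);save("w4",im,s=1.5);print(env.observe()["ft_force"],env.observe()["grip_force"],env.observe()["finger_gap"]*85.4)
E
```

```text
t: 4.25
ee_pos: [0.5832, 0.0202, 0.0858]
tcp_rot: [0.001, 0.719, 0.695, 0.001]
ft_force: [3.5, -0.1, 2.1]
finger_gap: 0.739
grip_force: 1.9
t: 4.55
ee_pos: [0.5821, 0.0202, 0.0863]
tcp_rot: [-0.0, 0.719, 0.695, -0.0]
ft_force: [-3.6, 0.1, 10.0]
finger_gap: 0.707
grip_force: 16.2
(257, 227, 66, 76)
(199, 306, 6, 21)
[-3.37077576  0.25602277  9.33085114] 16.216644197702408 60.573401571577236
```

View pics/w4.png

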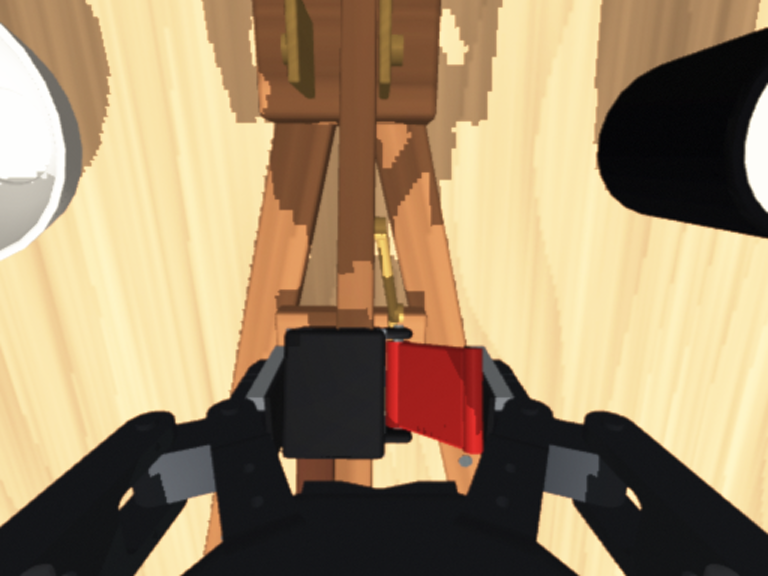

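The collar and lever are both touched, with about 16 N grip and the lever at about 0.6 rad. Now I'll draw along the leg, most of the 46 mm first.

```bash
python3 -m pendant '{"travel":[[0,-4,1.5],[0,-8,3],[0,-12,4.5],[-0.5,-16,6],[-0.5,-20,7.5],[-1,-24,9],[-1,-28,10.5],[-1,-32,12],[-1.5,-36,13],[-1.5,-38,14],[-1.5,-38,14],[-1.5,-38,14]],"yaw":[0,0,0,0,0,0,0,0,0,0,0,0],"claw":[60,60,60,60,60,60,60,60,60,60,60,60]}'
python3 - <<'E'
from h import *
im,*C=cam("wrist");a,*A=cam("side");b,*B=cam("top")
for n,i in(("w",im),("s",a),("t",b)):
    for k in("red","blue"):print(n,k,[cv2.boundingRect(q) for q in blobs(i,k)[:2]])
print((proj(B,(.571,-.0381,.1234))),proj(A,(.571,-.0381,.1234)))
s=cv2.resize
save("m5",np.hstack([s(im[200:330,160:350],(380,260)),s(b[140:220,330:430],(325,260))]))
E
```

```text
t: 5.8
ee_pos: [0.5804, -0.017, 0.0998]
tcp_rot: [-0.001, 0.719, 0.695, 0.0]
ft_force: [-2.2, 3.4, 7.5]
finger_gap: 0.703
grip_force: 10.3
w red [(257, 227, 66, 76), (200, 307, 5, 11)]
w blue [(222, 314, 28, 12)]
s red [(236, 92, 15, 21), (22, 50, 15, 21)]
s blue [(254, 88, 6, 4)]
t red [(371, 155, 9, 17)]
t blue []
[393.07675885 176.86740157] [256.13643449  91.30450746]
```

View pics/m5.png

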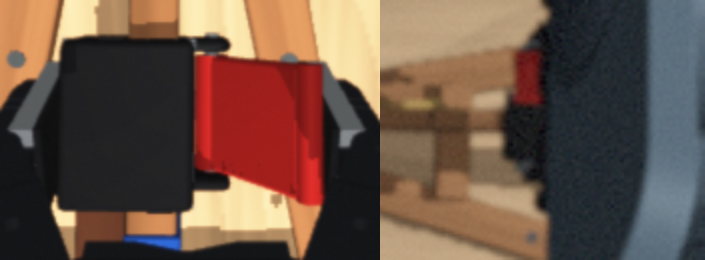

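```bash
cat > gap.py <<'E'
from h import *
im,*C=cam("wrist");g=im.astype(int)
def pl(uv,n):
    o,d=ray(*C,uv);nn=np.array([0.011,.342,.9397]);return o+d*(n-o@nn)/(d@nn)
u=np.array([-.031,-.939,.342]);N=.0876
for N in(.0866,.0886):
  r=[]
  for x in range(224,250,3):
    col=g[:,x]; blk=col[250:340].max(1)<60; k=np.where(~blk[20:])[0]
    lead=250+20+k[0]-.5
    bl=np.where((col[:,2]>col[:,0]+60)&(np.arange(384)>lead))[0]
    if len(bl): 
        r.append((x,lead,bl[0]-.5,round(1000*(pl((x,bl[0]-.5),N+.011)@u-pl((x,lead),N+.015)@u),1), round(1000*pl((x,lead),N+.015)@u,1)))
  print(r)
s=env.observe();print(s["ee_pos"],s["ft_force"],s["grip_force"])
E
python3 gap.py
```

```text
[(224, np.float64(305.5), np.float64(317.5), np.float64(7.4), np.float64(57.2)), (227, np.float64(304.5), np.float64(317.5), np.float64(7.8), np.float64(56.7)), (230, np.float64(304.5), np.float64(317.5), np.float64(7.8), np.float64(56.7)), (233, np.float64(305.5), np.float64(317.5), np.float64(7.4), np.float64(57.2)), (236, np.float64(305.5), np.float64(317.5), np.float64(7.4), np.float64(57.2)), (239, np.float64(305.5), np.float64(317.5), np.float64(7.4), np.float64(57.2)), (242, np.float64(305.5), np.float64(317.5), np.float64(7.4), np.float64(57.2)), (245, np.float64(305.5), np.float64(317.5), np.float64(7.4), np.float64(57.2)), (248, np.float64(305.5), np.float64(317.5), np.float64(7.4), np.float64(57.2))]
[(224, np.float64(305.5), np.float64(317.5), np.float64(7.3), np.float64(56.5)), (227, np.float64(304.5), np.float64(317.5), np.float64(7.8), np.float64(56.0)), (230, np.float64(304.5), np.float64(317.5), np.float64(7.8), np.float64(56.0)), (233, np.float64(305.5), np.float64(317.5), np.float64(7.3), np.float64(56.5)), (236, np.float64(305.5), np.float64(317.5), np.float64(7.3), np.float64(56.5)), (239, np.float64(305.5), np.float64(317.5), np.float64(7.3), np.float64(56.5)), (242, np.float64(305.5), np.float64(317.5), np.float64(7.3), np.float64(56.5)), (245, np.float64(305.5), np.float64(317.5), np.float64(7.3), np.float64(56.5)), (248, np.float64(305.5), np.float64(317.5), np.float64(7.3), np.float64(56.5))]
[ 0.58039176 -0.01696317  0.09980103] [-1.91312722  4.4729198   7.42923517] 10.338684171438217
```

```bash
python3 -m pendant '{"travel":[[0,-2,0.7],[0,-4,1.4],[0,-6.5,2.4],[0,-6.5,2.4],[0,-6.5,2.4],[0,-6.5,2.4]],"yaw":[0,0,0,0,0,0],"claw":[60,60,60,60,60,60]}'; python3 gap.py
python3 - <<'E'
from h import *
im,*C=cam("wrist");save("m6",im[200:384,120:380],s=2.5)
for k in("red","blue"):print(k,[cv2.boundingRect(q) for q in blobs(im,k)[:2]])
E
```

```text
t: 6.6
ee_pos: [0.5801, -0.0234, 0.1021]
tcp_rot: [-0.001, 0.719, 0.695, -0.0]
ft_force: [-3.6, 3.3, 7.0]
finger_gap: 0.707
grip_force: 10.2
[(224, np.float64(304.5), np.float64(305.5), np.float64(1.9), np.float64(63.5)), (227, np.float64(304.5), np.float64(305.5), np.float64(1.9), np.float64(63.5)), (230, np.float64(304.5), np.float64(305.5), np.float64(1.9), np.float64(63.5)), (233, np.float64(304.5), np.float64(305.5), np.float64(1.9), np.float64(63.5)), (236, np.float64(304.5), np.float64(305.5), np.float64(1.9), np.float64(63.5)), (239, np.float64(304.5), np.float64(305.5), np.float64(1.9), np.float64(63.5)), (242, np.float64(304.5), np.float64(305.5), np.float64(1.9), np.float64(63.5)), (245, np.float64(305.5), np.float64(305.5), np.float64(1.4), np.float64(64.0)), (248, np.float64(305.5), np.float64(305.5), np.float64(1.4), np.float64(64.0))]
[(224, np.float64(304.5), np.float64(305.5), np.float64(1.9), np.float64(62.8)), (227, np.float64(304.5), np.float64(305.5), np.float64(1.9), np.float64(62.8)), (230, np.float64(304.5), np.float64(305.5), np.float64(1.9), np.float64(62.8)), (233, np.float64(304.5), np.float64(305.5), np.float64(1.9), np.float64(62.8)), (236, np.float64(304.5), np.float64(305.5), np.float64(1.9), np.float64(62.8)), (239, np.float64(304.5), np.float64(305.5), np.float64(1.9), np.float64(62.8)), (242, np.float64(304.5), np.float64(305.5), np.float64(1.9), np.float64(62.8)), (245, np.float64(305.5), np.float64(305.5), np.float64(1.4), np.float64(63.3)), (248, np.float64(305.5), np.float64(305.5), np.float64(1.4), np.float64(63.3))]
[ 0.58011775 -0.02336141  0.10209504] [-2.8767183   3.97462317  7.38412078] 10.234309136867523
red [(257, 227, 66, 76), (200, 306, 6, 11)]
blue [(222, 305, 28, 21)]
```

View pics/m6.png

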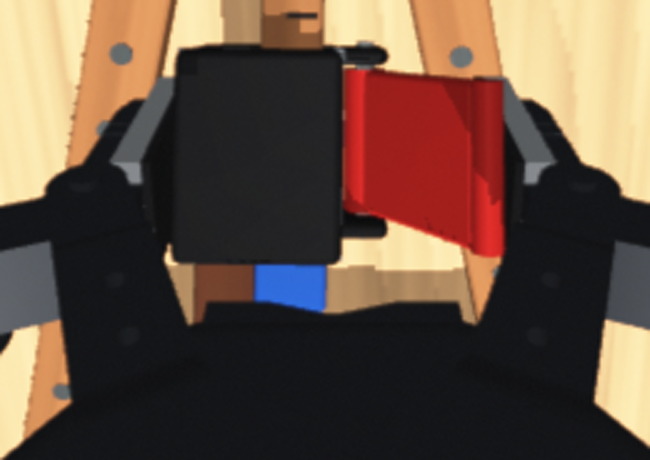

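The wrist view shows the collar's leading edge (row about 262 in the crop) meeting the blue band with no gap, and the lever still open. I'll squeeze in steps, shifting the tool toward −x so the collar-side finger stays put and lifting slightly to follow the pad swing.

```bash
python3 -m pendant '{"travel":[[0,0,0],[-1,0,0.3],[-2,0,0.7],[-3,0,1],[-4,0,1.4],[-4,0,1.4],[-4,0,1.4]],"yaw":[0,0,0,0,0,0,0],"claw":[60,58,56,54,52,52,52]}'
python3 - <<'E'
from h import *
im,*C=cam("wrist");np.save("w7.npy",im)
for k in("red","blue"):print(k,[cv2.boundingRect(q) for q in blobs(im,k)[:2]])
E
python3 gap.py | tail -2|cut -c1-170
```

```text
t: 7.4
ee_pos: [0.5761, -0.023, 0.1037]
tcp_rot: [-0.002, 0.719, 0.695, 0.0]
ft_force: [-2.8, 5.8, 9.3]
finger_gap: 0.614
grip_force: 8.6
red [(265, 226, 50, 78)]
blue [(231, 303, 28, 20)]
[(233, np.float64(302.5), np.float64(302.5), np.float64(1.3), np.float64(62.7)), (236, np.float64(302.5), np.float64(302.5), np.float64(1.3), np.float64(62.7)), (239, np.
[ 0.57610148 -0.02304456  0.10370069] [-3.47594541  5.48379868  8.96647316] 8.59715647995472
```

```bash
python3 -m pendant '{"travel":[[-1,0,0.3],[-2,0,0.7],[-3,0,1],[-4,0,1.3],[-5,0,1.5],[-6,0,1.7],[-6,0,1.7],[-6,0,1.7],[-6,0,1.7],[-6,0,1.7]],"yaw":[0,0,0,0,0,0,0,0,0,0],"claw":[50,48,46,44,42,40,38,36,36,36]}'
python3 - <<'E'
from h import *
im,*C=cam("wrist");save("m8",im[200:384,120:380],s=2.5)
for k in("red","blue"):print(k,[cv2.boundingRect(q) for q in blobs(im,k)[:2]])
E
python3 gap.py | tail -2|cut -c1-170
```

```text
t: 8.5
ee_pos: [0.5694, -0.0229, 0.1055]
tcp_rot: [-0.003, 0.719, 0.695, -0.001]
ft_force: [-8.4, 3.7, 13.0]
finger_gap: 0.445
grip_force: 58.9
red [(279, 224, 21, 78), (232, 310, 5, 12)]
blue [(245, 300, 27, 19)]
[(245, np.float64(299.5), np.float64(299.5), np.float64(1.3), np.float64(62.6)), (248, np.float64(299.5), np.float64(299.5), np.float64(1.3), np.float64(62.6))]
[ 0.56941673 -0.02294447  0.10545316] [-7.10790865  5.99294595 12.65304868] 58.92109125852585
```

View pics/m8.png

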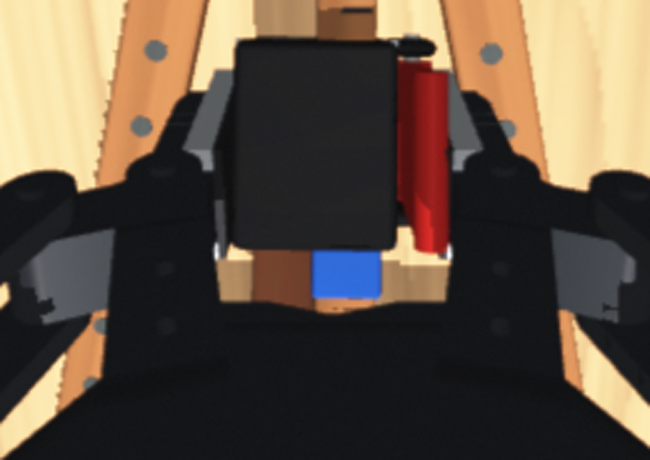

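The view shows the lever flat against the collar, with the collar's edge at the band's near edge and the whole band visible. One last check of the visible band length, holding still, before handing in.

```bash
python3 -m pendant '{"travel":[[0,0,0],[0,0,0],[0,0,0],[0,0,0]],"yaw":[0,0,0,0],"claw":[36,36,36,36]}'
cat > c.py <<'E'
from gap import *
b=blobs(im,"blue")[0];x,y,w,h=cv2.boundingRect(b);c=g[:,258];k=np.where(c[:,2]>c[:,0]+60)[0];k=k[(k>290)&(k<330)]
print(k[0],k[-1],1000*(pl((258,k[-1]+.5),.0986)-pl((258,k[0]-.5),.0986))@u)
E
python3 c.py|tail -1
```

```text
t: 9.0
ee_pos: [0.5694, -0.0229, 0.1054]
tcp_rot: [-0.003, 0.719, 0.695, -0.001]
ft_force: [-7.3, 4.4, 12.6]
finger_gap: 0.448
grip_force: 58.9
300 318 9.618161387975828
```

```bash
python3 -c "
from rig import env
print(env.hand_in())"
```

```text
the job is handed in; nothing more can be done
None
```

I handed the job in with the collar's edge within about 1 mm of the blue band by the wrist camera. The lever looks fully shut (fingers at about 38 mm), the gripper still holds collar and lever at about 59 N, and the run took about 9 s. I went nowhere near the candle, bowl or picture, and the hand-in returned no verdict.

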